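Sort two keyed filter carriers into their key docks

ROBOT

A 6-joint arm with a two-finger parallel gripper is mounted at the origin on a cart in front of the work surface, level with it; the furniture and walls round the work are solid. World frame = base frame: x ahead of the robot, y to its left, z up, the work surface at z = 0. Lengths are in m, angles in rad, forces in N, time in s.
With the tool pointing down it reaches from about 0.225 to 0.875 m from the base axis. Payload 3.4 kg.
Tool frame: the origin (TCP) lies at the very end of the fingers, on their centre line; the grasp point (between the pads) lies 19 mm behind it (manip.hold_point_z is the distance from the TCP to the grasp point, in m); z points along the fingers, x is the direction in which the jaws open and shut, and the axes are right-handed (so a half turn about z gives the same grasp; the last joint's range is limited). The gripper opens to 85 mm and grips with 20 to 120 N. Pads are 22 mm wide; open, the fingers measure 114 mm over their backs; the gripper's body (76 mm by 85 mm) begins 54 mm behind the grasp point. The pads swing forward as they close: fully open they stand 13 mm farther back than shut.
Start: joints at [1.089, 0.276, 1.505, -0, 1.361, -0.121], TCP at [0.203, 0.538, 0.231] pointing down, gripper open.
Joint ranges: [-2.89, 2.89], [-0.75, 2.08], [0.22, 2.7], [-1.18, 4.32], [0.11, 2.71], [-2.7, 2.7]. Speed limits (rad/s): [2.57, 2.57, 3.14, 3.14, 3.14, 3.14].

INTERFACE

Orientations are given as a unit quaternion [w, x, y, z].
In Python, from rig import manip gives the robot as it stands.
- The arm moves only by the tool apply_moves, never from a script. Its argument "commands" is one flat list of numbers, 6 for each row, row after row: the shift along the tool's x, y, z normalised to -1 to 1, where 1 is 0.03 m, then the turn, a rotation vector about the tool's x, y, z normalised to -1 to 1, where 1 is 0.15 rad. A call has 1 to 20 rows; each row shifts and turns the commanded pose from where the row before left it, along the tool's axes as they then stand; what a row does not reach is not made up. A row lasts 1/10 s, in which the tool goes at most 50 mm and 8.59 degrees, less where a joint would pass 70% of its speed; a pose out of reach is approached as far as the arm can. A call with a number of a shift or a turn outside -1 to 1 is refused whole. A call with a gripper value outside its range is refused whole. "jaw" is the opening, from -1 (shut) to 1 (fully open), set as the call begins (left out, the last holds). The fingers move at their own pace and stop on an object; "newtons" is the grip in N (left out, the last holds). Time passes only in rows, so rows that do not move let the fingers close. It gives the time, the measured TCP pose, the force and the opening at its end, in the units of the state.
- manip.get_state(): the state, without advancing time (a new reading comes with each control period).
- manip.get_image(name): name is "scene" or "top"; returns a dict with "frame" (420x560x3 uint8, red, green, blue), "fx", "fy", "cx", "cy" (pixels), "extrinsics" (4x4, takes a point from camera to world coordinates). Camera axes: x right, y up, looking along -z (the intrinsics and any distortion apply to the point x, -y, -z); pixel columns grow to the right and rows downward; lengths in m; the calibration is good to about 2 mm. A picture is of the moment at which its call begins. There is no depth.
- manip.sign_off(): hands the job in, once; it reports no verdict.
The state is a dict: "clock": time; "qpos": joint angles; "qd": joint speeds; "effort": joint torques, N m; "position": TCP position; "ee_rot": TCP orientation; "contact_force": force on the tool from outside, world axes, zero at the start; "moment": the same for the moment, N m; "width": finger opening in m.
Only numpy, scipy, OpenCV 4.12 (cv2) and the standard library are available. Lean on these libraries where they do the work, as an engineer would, in place of code of your own. Each camera call takes 0.05 s, during which the arm holds its last target. There are 200 camera calls.

TASK

Sort the two filter carriers by the position of their key slot: shift the sliding two-lane tray so that each carrier faces the dock whose orange key bar lies on the same side as its slot, and push each one over its key, lying flat, until it is fully home against the dock's back wall. Do not knock the bottles and the eyepiece beside the fixture.

Things in the scene. Friction and masses are not known exactly. Their poses are not given: they have to be found in the camera images.
- fixture: Fixed grey metal fixture, 171 (x) x 332 (y) mm; origin at its centre on the desk, x into the docks, away from the robot. Far half: two docks 69 mm wide, 76 mm deep (mouth x = 1.5, back wall x = 77.5), white floor 13 mm and walls 30 mm above the desk, round noses. Near half: track for the shuttle, 6 mm high, behind it a rail (x = -85.5 to -75.5, 14 mm high).
- left_dock_home (a point): Fixed point in the fixture's left dock (y = +38.5, x = 42.5 mm in the fixture): where the middle of a carrier's plate stands when fully home. An orange key bar, 9 mm wide, 34 mm long, its top 28 mm above the desk, runs from the back wall towards the mouth, 16 mm to the +y side of this point. A carrier with its slot on the other side stops about 34 mm short of home.
- right_dock_home (a point): Fixed point in the fixture's right dock (y = -38.5, x = 42.5 mm in the fixture): where the middle of a carrier's plate stands when fully home. An orange key bar, 9 mm wide, 34 mm long, its top 28 mm above the desk, runs from the back wall towards the mouth, 16 mm to the -y side of this point. A carrier with its slot on the other side stops about 34 mm short of home.
- shuttle: Loose two-lane tray (white floor, dark walls), 74 (x) x 156 (y) mm, 350 g; slides with about 4 to 8 N of friction along the fixture's y on the track, 3 mm play in x. Origin under its centre, 6 mm above the desk. Lanes 69 mm wide, open at both x ends, centre lines y = +-38.5; lane floor 14 mm, walls and 8 mm divider 30 mm above the desk. At fixture y = 0 each lane faces the dock ahead of it.
- shuttle_knob (a point): On the axis of the shuttle's black knob (18 mm diameter, on a thin stem on the middle of the divider, 39 to 64 mm above the desk), 52 mm above the desk; the shuttle can be moved by it. Fixture end stops (22 mm high) halt the shuttle at y = +-79: there, about 2 mm past true, the right lane faces the left dock (+) or the left lane the right dock (-); exactly in line at y = +-77.
- left_carrier_center (a point): Middle of a loose blue metal filter carrier: a plate 70 long (x) x 66 wide (y) x 22 mm thick, amber glass disc on top. A key slot, 14 mm wide, 40 mm deep, cut through its thickness and open at the far (+x) edge, lies 16 mm to the +y (left, seen from the robot) side of its middle line. This point is 11 mm above its underside, x towards the docks, z up. It starts in either lane of the shuttle.
- right_carrier_center (a point): Middle of a loose blue metal filter carrier: a plate 70 long (x) x 66 wide (y) x 22 mm thick, amber glass disc on top. A key slot, 14 mm wide, 40 mm deep, cut through its thickness and open at the far (+x) edge, lies 16 mm to the -y (right, seen from the robot) side of its middle line. This point is 11 mm above its underside, x towards the docks, z up. It starts in either lane of the shuttle.
- left_carrier_front (a point): Middle of the far (+x) edge of the left-slot carrier, half-way up. The plate's two far corners are rounded 6 mm.
- right_carrier_front (a point): Middle of the far (+x) edge of the right-slot carrier, half-way up. The plate's two far corners are rounded 6 mm.
- left_carrier: The left-slot carrier; origin at the centre of its underside, 14 mm above the desk in the shuttle. 105 to 210 g. A black push tab, 44 mm wide (y), 7 mm thick, stands in the middle of the plate's near (-x) edge and rises 13 mm above the plate, its near face flush with the near edge.
- right_carrier: The right-slot carrier; origin at the centre of its underside, 14 mm above the desk in the shuttle. 105 to 210 g. A black push tab, 44 mm wide (y), 7 mm thick, stands in the middle of the plate's near (-x) edge and rises 13 mm above the plate, its near face flush with the near edge.
- dropper_bottle: Bystander: brown glass dropper bottle, 29 mm diameter, 102 mm tall, standing to the left of the fixture; origin at the centre of its underside.
- spare_eyepiece: Bystander: black eyepiece, 39 mm diameter, 46 mm tall, standing to the right of the fixture; origin at the centre of its underside.
- oil_bottle: Bystander: small white bottle with a blue cap, 35 mm diameter, 66 mm tall, standing to the right of the fixture, farther back; origin at the centre of its underside.
Mind the look-alikes: they are no part of the job. Leave any purple look-alike of the left_carrier alone.

How it is judged:
At the end, for the whole second after the job is handed in: Both carriers lie flat and at rest in the dock whose key matches their slot (left-slot carrier in the left dock, right-slot carrier in the right dock), slot towards the back wall, plate centre within 4 mm of the fully home depth and 5 mm of the home point, tilted and turned by less than 0.06 rad (x of each of left_carrier_center, right_carrier_center in the frame of fixture above 0.0385 m and horizontal distance between left_carrier_center and left_dock_home below 0.005 m and z of each of left_carrier_center, right_carrier_center in the frame of fixture below 0.028 m and angle between each of left_carrier_center, right_carrier_center's own z axis and vertical below 0.06 rad and angle between the x axis of each of left_carrier_center, right_carrier_center and the x axis of fixture, either way round below 0.06 rad and x of each of left_carrier_front, right_carrier_front in the frame of fixture above 0.06 m and linear speed of each of left_carrier, right_carrier below 0.01 m/s and horizontal distance between right_carrier_center and right_dock_home below 0.005 m); the robot touches nothing.
It fails at once if the brown dropper bottle is moved by more than 25 mm or tipped over (distance of dropper_bottle from where it was at the start of the episode above 0.025 m or angle between dropper_bottle's own z axis and vertical above 0.5 rad).
It fails at once if the black eyepiece is moved by more than 25 mm or tipped over (distance of spare_eyepiece from where it was at the start of the episode above 0.025 m or angle between spare_eyepiece's own z axis and vertical above 0.5 rad).
It fails at once if the small blue-capped bottle is moved by more than 25 mm or tipped over (distance of oil_bottle from where it was at the start of the episode above 0.025 m or angle between oil_bottle's own z axis and vertical above 0.5 rad).
It also fails if it takes over 53 s, if anything falls off the work surface, if the arm or the gripper's body presses on something with over 40 N, if the wrist force passes 120 N, or if a joint passes its speed limit or range.

## Working session

There is one attempt and no reset: what is moved stays moved. The work goes in short steps, Python scripts to look and compute and a tool call to move; the robot and the scene stay as the last step left them, time stands still between calls to the robot, and variables do not carry over. Pictures are saved under pics/ and viewed, about 8 in all and at most 12, crops included, and the job is handed in when it is done.

Besides the shell and the picture viewer there is one more tool, called after "Emit:" by a JSON object that holds its "method" and its "body", one argument or row to a line. apply_moves: Moves the arm, as the interface text tells. Scaled input: -1 to 1 covers 0.03 m each way for a shift and 0.15 rad each way for a turn. Its arguments: {"type":"object","properties":{"commands":{"type":"array"},"jaw":{"type":"number"},"newtons":{"type":"number"}},"required":["commands"]}

```bash
mkdir -p pics
cat > h.py <<'E'
import numpy as np, cv2
from rig import manip
def shot(n,f=None):
    d=manip.get_image(n)
    if f: cv2.imwrite('pics/'+f,d['frame'][:,:,::-1])
    return d
def ray(d,u,v,z):
    E=np.array(d['extrinsics']);r=E[:3,:3]@np.array([(u-d['cx'])/d['fx'],-(v-d['cy'])/d['fy'],-1])
    o=E[:3,3];return o+r*(z-o[2])/r[2]
def proj(d,p):
    E=np.array(d['extrinsics']);q=E[:3,:3].T@(np.array(p)-E[:3,3])
    return d['cx']+d['fx']*q[0]/-q[2],d['cy']-d['fy']*q[1]/-q[2]
E
python3 - <<'E'
from h import *
for n in('scene','top'):
    d=shot(n,n+'0.png');print(n,d['fx'],d['cx'],d['cy'],np.round(d['extrinsics'],3).tolist(),[k for k in d])
print(manip.get_state(),manip.hold_point_z)
E
```

```text
scene 536.3348670102692 276.6458235875049 212.1755845028504 [[0.608, 0.597, -0.523, -0.029], [-0.794, 0.447, -0.412, -0.448], [-0.012, 0.666, 0.746, 0.814], [0.0, 0.0, 0.0, 1.0]] ['frame', 'fx', 'fy', 'cx', 'cy', 'extrinsics']
top 530.7875770485784 278.69605756553517 211.75910641479035 [[0.023, 0.981, -0.192, 0.246], [-1.0, 0.024, 0.006, -0.008], [0.01, 0.192, 0.981, 1.322], [0.0, 0.0, 0.0, 1.0]] ['frame', 'fx', 'fy', 'cx', 'cy', 'extrinsics']
{'clock': 0.1, 'qpos': array([ 1.08901891e+00,  2.76530705e-01,  1.50601649e+00,  3.67675510e-06,
        1.36068605e+00, -1.20950198e-01]), 'qd': array([-0.00048387, -0.00250446, -0.0041981 , -0.0020586 , -0.00180845,
        0.00040204]), 'effort': array([ 2.05472468e-03, -4.17695224e+01, -2.46405923e+01,  4.73776299e-05,
        5.86491326e-03,  1.49912603e-05]), 'position': array([0.20276032, 0.53756186, 0.23052284]), 'ee_rot': array([ 3.80135320e-04,  8.22510826e-01,  5.68748862e-01, -7.26898033e-04]), 'contact_force': array([-0.32008906, -0.01149236, -0.73681451]), 'moment': array([0.00905593, 0.03795898, 0.05708112]), 'width': 0.08539664765128135} 0.0187
```

View pics/top0.png

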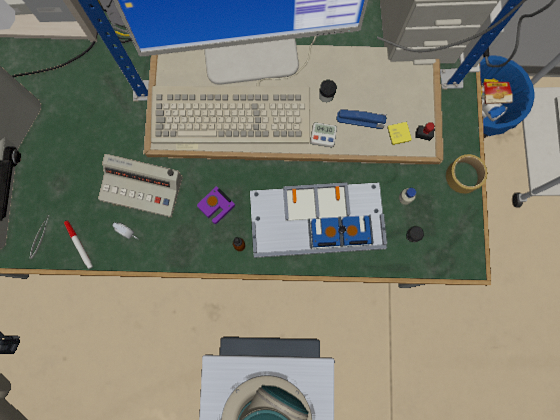

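View pics/scene0.png

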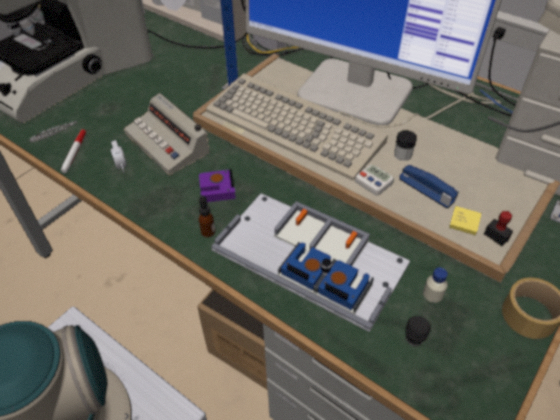

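The top view shows the fixture at about (250–385, 183–255), the docks at (285–350, 185–220), and the shuttle on the right with two blue carriers at (310–375, 217–245). The dropper bottle is at (238,243), the eyepiece at (416,233) and the oil bottle at (408,195). Next I'll enlarge this area.

Run:
```python
from h import *
a=cv2.imread('pics/top0.png')[175:265,240:395]
b=cv2.imread('pics/scene0.png')[195:325,205:420]
cv2.imwrite('pics/c0.png',cv2.resize(a,None,fx=5,fy=5,interpolation=cv2.INTER_CUBIC))
```

```text
(no output)
```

View pics/c0.png

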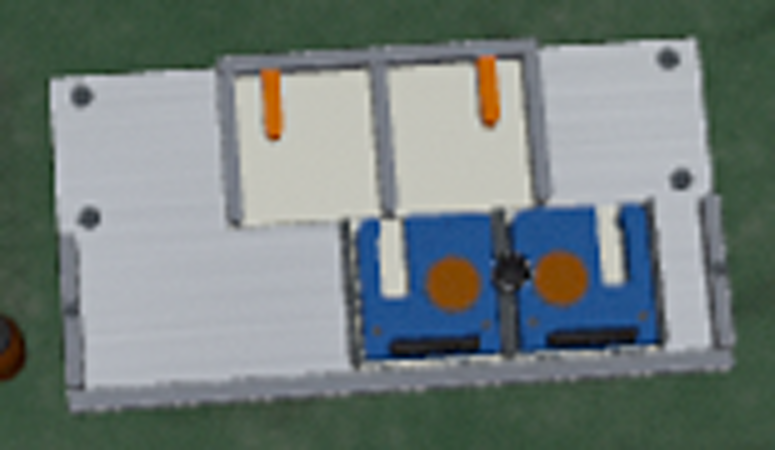

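The left-slot carrier is in the left lane and the right-slot carrier in the right lane. In the crop the key bars are at (272,100) and (488,90), and the knob is at (512,270), so the shuttle has to go to y = 0. Next I'll fit the fixture pose.

```bash
cat >> h.py <<'E'
def blobs(im,lo,hi,amin=15,roi=None):
    hsv=cv2.cvtColor(im,cv2.COLOR_RGB2HSV);m=cv2.inRange(hsv,lo,hi)
    if roi: k=np.zeros_like(m);x0,y0,x1,y1=roi;k[y0:y1,x0:x1]=1;m=m*k
    n,l,s,c=cv2.connectedComponentsWithStats(m)
    return [(c[i],s[i]) for i in range(1,n) if s[i][4]>=amin]
E
python3 - <<'E'
from h import *
d=manip.get_image('top');e=manip.get_image('scene')
px=lambda c,r:(240+c/5-.4,175+r/5-.4)
P=[];F=[];
for uv,z,f in [((50,77),.006,(85.5,166)),((697,38),.006,(85.5,-166)),((70,410),.014,(-85.5,166)),((733,368),.014,(-85.5,-166))]:
    P.append(ray(d,*px(*uv),z)[:2]);F.append(f)
for c,s in blobs(d['frame'],(5,190,150),(18,255,255),10,(280,180,350,225)):
    print('or',c,s);
    p=ray(d,*c,.028)[:2];P.append(p);F.append((60.5,54.5 if c[0]<315 else -54.5))
P=np.array(P);F=np.array(F)/1000
def fit(P,F):
    mp,mf=P.mean(0),F.mean(0);A=((P-mp).T@(F-mf));th=np.arctan2(A[1,0]-A[0,1],A[0,0]+A[1,1])
    R=np.array([[np.cos(th),-np.sin(th)],[np.sin(th),np.cos(th)]]);t=mp-R@mf;return th,R,t,(P-mp-(F-mf)@R.T)*1000
th,R,t,res=fit(P,F);print(th,t,res.round(1))
tof=lambda p:(R.T@(np.array(p)[:2]-t)*1000).round(1)
print('knob',tof(ray(d,*px(512,268),.064)),ray(d,*px(512,268),.064))
for uv,z in [((343,225),.03),((650,202),.03),((358,368),.03),((662,345),.03)]: print('sh',tof(ray(d,*px(*uv),z)))
for uv in [(390,347),(480,341),(547,338),(637,332)]: print('tab',tof(ray(d,*px(*uv),.049)))
for n,f,z in [('LH',(42.5,38.5),.03),('RH',(42.5,-38.5),.03)]:
    p=R@(np.array(f)/1000)+t;print(n,p)
for u,v,z in [(238,243,.05),(416,233,.046),(408,192,.066)]: print('by',tof(ray(d,u,v,z)))
# scene check: orange
for c,s in blobs(e['frame'],(5,190,120),(18,255,255),8,(270,190,420,270)):
    print('scene or',c,s,tof(ray(e,*c,.028)))
E
```

```text
or [337.34210526 192.60526316] [336 187   4  12  38]
or [294.05405405 194.7027027 ] [293 189   3  13  37]
0.08727810309218552 [ 0.48688548 -0.11238956] [[ 0.  -0.4]
 [-0.   0.2]
 [-0.  -1.5]
 [-0.2  1. ]
 [-0.6  0.5]
 [ 0.8  0.2]]
knob [-36.3 -52.6] [ 0.45529107 -0.16799859  0.064     ]
sh [-4.3 24.2]
sh [  -2.3 -128.8]
sh [-75.8  22.2]
sh [ -73.8 -127.7]
tab [-68.8   7.5]
tab [-68.7 -36.2]
tab [-69.2 -68.7]
tab [ -69.1 -112.5]
LH [ 0.52586777 -0.07033149]
RH [ 0.53257965 -0.14703841]
by [-54.5 199.2]
by [ -56.6 -234.3]
by [  42.2 -220.7]
scene or [301.43478261 215.30434783] [297 210  10  12  46] [62.4 50.4]
scene or [351.     238.5625] [347 233   9  13  48] [ 61.3 -58.4]
```

Emit:
{"method": "apply_moves", "body": {
  "commands": [0,0,0,0,0,-1,0,0,0,0,0,-1,0,0,0,0,0,-0.99,-0.97,0.25,0,0,0,0,-0.97,0.25,0,0,0,0,-0.97,0.25,0,0,0,0,-0.97,0.25,0,0,0,0,-0.97,0.25,0,0,0,0,-0.97,0.25,0,0,0,0,-0.97,0.25,0,0,0,0,-0.97,0.25,0,0,0,0,-0.97,0.25,0,0,0,0,-0.97,0.25,0,0,0,0,-0.97,0.25,0,0,0,0,-0.97,0.25,0,0,0,0,-0.97,0.25,0,0,0,0,-0.97,0.25,0,0,0,0,-0.97,0.25,0,0,0,0,-0.97,0.25,0,0,0,0,-0.97,0.25,0,0,0,0]
}}

```text
clock: 2.2
position: [0.3734, 0.0552, 0.2313]
ee_rot: [0.0, 0.675, 0.737, 0.0]
contact_force: [1.1, 0.6, -0.1]
width: 0.0856
```

```bash
cat >> h.py <<'E'
from scipy.spatial.transform import Rotation as Ro
th,t=0.0873,np.array([.48689,-.11239]);R=np.array([[np.cos(th),-np.sin(th)],[np.sin(th),np.cos(th)]])
tof=lambda p:(R.T@(np.array(p)[:2]-t)*1000).round(1)
def st():
    s=manip.get_state();q=s['ee_rot'];M=Ro.from_quat([*q[1:],q[0]]).as_matrix()
    print('clk',round(s['clock'],2),'fix',tof(s['position']),'z',round(s['position'][2]*1e3,1),'yaw-err',round(np.arctan2(M[1,0],M[0,0])-th-np.pi/2,4),'tilt',M[:2,2].round(4),'F',(R.T@s['contact_force'][:2]).round(1),s['contact_force'][2].round(1),'w',round(s['width'],4),'q6',s['qpos'][5].round(2))
E
python3 -c "from h import *;st()"
```

```text
clk 2.2 fix [-98.4 176.8] z 231.3 yaw-err 0.0003 tilt [0.0003 0.0002] F [1.2 0.5] -0.1 w 0.0856 q6 -1.7
```

Emit:
{"method": "apply_moves", "body": {
  "commands": [-0.956,0.256,0,0,0,0,-0.956,0.256,0,0,0,0,-0.956,0.256,0,0,0,0,-0.956,0.256,0,0,0,0,-0.956,0.256,0,0,0,0,-0.956,0.256,0,0,0,0,-0.956,0.256,0,0,0,0,-0.956,0.256,0,0,0,0,0,0,0.95,0,0,0,0,0,0.95,0,0,0,0,0,0.95,0,0,0,0,0,0.95,0,0,0,0,0,0.6,0,0,0,0,0,0,0,0,0,0,0,0,0,0,0]
}}

```text
clock: 3.7
position: [0.4548, -0.1669, 0.0994]
ee_rot: [-0.0, 0.675, 0.737, 0.0]
contact_force: [-0.5, 0.4, 0.4]
width: 0.0851
```

```bash
python3 -c "
from h import *;st();a=shot('scene')['frame'][195:335,235:425];b=shot('top')['frame'][175:265,240:395]
cv2.imwrite('pics/s1.png',cv2.resize(a,None,fx=4,fy=4,interpolation=2)[:,:,::-1])"
```

```text
clk 3.7 fix [-36.7 -51.5] z 99.4 yaw-err 0.0004 tilt [-0.0002  0.0002] F [-0.4  0.4] 0.4 w 0.0851 q6 -2.15
```

View pics/s1.png

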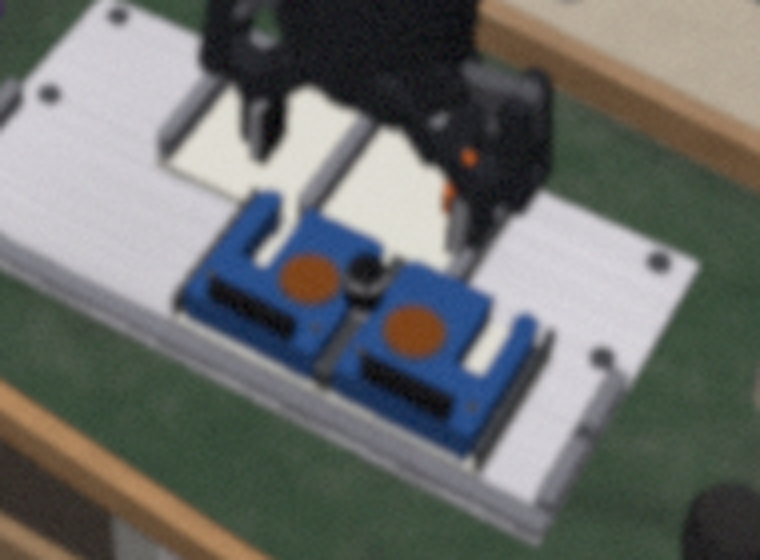

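The open gripper sits above the knob at (365,280), with one finger on each side and both carriers seated in the tray. Next I'll lower and grip the knob.

Emit:
{"method": "apply_moves", "body": {
  "commands": [0,0,0.9,0,0,0,0,0,0.85,0,0,0,0,0,0,0,0,0]
}}

```text
clock: 4.1
position: [0.4532, -0.166, 0.0456]
ee_rot: [-0.002, 0.675, 0.737, -0.0]
contact_force: [-0.5, 0.5, -1.3]
width: 0.0855
```

Emit:
{"method": "apply_moves", "body": {
  "commands": [0,0,0,0,0,0,0,0,0,0,0,0,0,0,0,0,0,0,0,0,0,0,0,0,0,0,0,0,0,0,0,0,0,0,0,0,0,0,0,0,0,0,0,0,0,0,0,0],
  "jaw": -1,
  "newtons": 30
}}

```text
clock: 4.9
position: [0.4558, -0.1685, 0.048]
ee_rot: [0.002, 0.675, 0.738, -0.0]
contact_force: [-1.8, -4.3, 6.6]
width: 0.0163
```

```bash
python3 -c "
from h import *;st()"
```

```text
clk 4.9 fix [-35.8 -53.2] z 48.0 yaw-err 0.0012 tilt [ 0.0027 -0.0033] F [-2.2 -4.1] 6.6 w 0.0163 q6 -2.15
```

Emit:
{"method": "apply_moves", "body": {
  "commands": [0.1,0,0,0,0,0,0.2,0,0,0,0,0,0.2,0,0,0,0,0,0.2,0,0,0,0,0,0.2,0,0,0,0,0,0.2,0,0,0,0,0,0.2,0,0,0,0,0,0.2,0,0,0,0,0,0.15,0,0,0,0,0,0.1,0,0,0,0,0,0,0,0,0,0,0,0,0,0,0,0,0]
}}

```text
clock: 6.1
position: [0.4522, -0.1164, 0.048]
ee_rot: [0.003, 0.675, 0.738, 0.0]
contact_force: [0.8, -5.0, 5.1]
width: 0.0165
```

```bash
python3 -c "
from h import *;st()"
```

```text
clk 6.1 fix [-34.9  -0.9] z 48.0 yaw-err 0.0014 tilt [ 0.0046 -0.0037] F [ 0.4 -5.1] 5.1 w 0.0165 q6 -2.06
```

Emit:
{"method": "apply_moves", "body": {
  "commands": [0,0,0,0,0,0,0,0,0,0,0,0,0,0,0,0,0,0,0,0,0,0,0,0,0,0,-0.7,0,0,0,0,0,-1,0,0,0,0,0,-1,0,0,0,0,-1,0,0,0,0,0,-1,0,0,0,0,0,-1,0,0,0,0,0,-1,0,0,0,0,0,-0.5,0,0,0,0,0,0,0,0,0,0],
  "jaw": 0.4
}}

```text
clock: 7.4
position: [0.314, -0.1258, 0.1276]
ee_rot: [-0.0, 0.676, 0.737, 0.0]
contact_force: [0.3, -1.3, 0.2]
width: 0.0598
```

Run:
```python
from h import *
st();d=shot('top');b=d['frame'][175:265,240:395]
cv2.imwrite('pics/t2.png',cv2.resize(b,None,fx=5,fy=5,interpolation=2)[:,:,::-1])
for c,s in blobs(d['frame'],(5,150,80),(18,255,255),10,(250,180,385,260)): print(c,s,tof(ray(d,*c,.028 if c[1]<205 else .037)))
```

```text
clk 7.4 fix [-173.4    1.7] z 127.6 yaw-err -0.0015 tilt [-0.0006  0.0007] F [ 0.2 -1.3] 0.2 w 0.0598 q6 -2.24
[337.2826087  192.65217391] [335 186   5  14  46] [ 59.8 -53.8]
[293.95238095 194.92857143] [292 189   4  14  42] [60.7 55. ]
[329.13432836 230.6119403 ] [325 227  10   9  67] [-36.1 -24.4]
[308.05555556 232.19444444] [304 228   9  10  72] [-36.8  27.5]
```

View pics/t2.png

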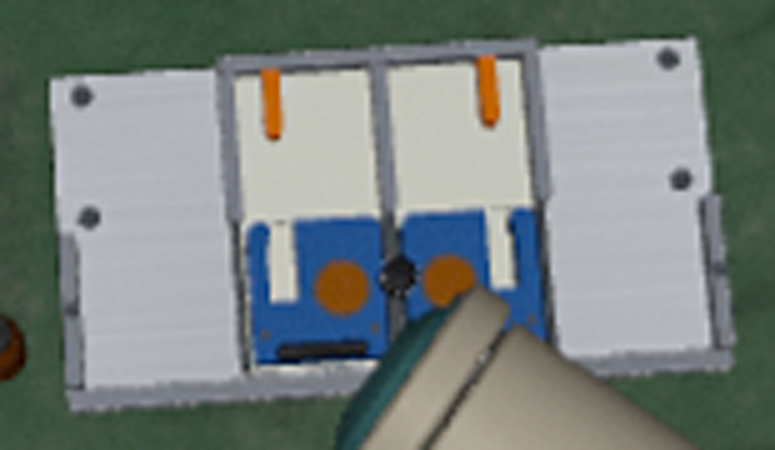

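The shuttle now faces the docks, to within a millimetre or two. In the crop the left disc is at (342,288), the right disc at (450,280) but partly hidden, and the dock divider at (388,215). I'll measure the misalignment with profiles across the walls at their top height.

Run:
```python
from h import *
d=shot('top');im=d['frame']
ys=np.arange(-90,91,1.)
def prof(xs):
    g=[]
    for x in xs:
        uv=np.array([proj(d,[*(R@np.array([x,y])/1000+t),.03]) for y in ys],np.float32)
        g.append(cv2.remap(im,uv[None,:,0],uv[None,:,1],cv2.INTER_LINEAR)[0].astype(float))
    return np.mean(g,0)
a=prof(np.arange(15,45,3));b=prof(np.arange(-22,-6,2))
for n,p,r in[('dock',a,(-8,9)),('shut',b,(-12,13)),('dockL',a,(66,88)),('shutL',b,(66,88)),('dockR',a,(-88,-66)),('shutR',b,(-88,-66))]:
    k=(ys>=r[0])&(ys<=r[1]);print(n,r[0],p[k].astype(int)[:,0].tolist(),'B',p[k].astype(int)[:,2].tolist())
im0=cv2.imread('pics/top0.png')[:,:,::-1]
for c,s in blobs(im0,(5,150,80),(18,255,255),10,(300,205,385,260)): print(c,s,tof(ray(d,*c,.037)))
```

```text
dock -8 [197, 196, 193, 184, 166, 144, 126, 119, 117, 117, 115, 114, 117, 130, 154, 180, 195, 199] B [187, 186, 184, 178, 165, 150, 137, 133, 132, 131, 128, 125, 122, 129, 148, 171, 185, 189]
shut -12 [33, 34, 35, 35, 33, 32, 31, 31, 34, 42, 51, 57, 63, 68, 68, 67, 61, 50, 39, 35, 32, 32, 32, 33, 34, 35] B [140, 141, 142, 142, 140, 136, 124, 106, 89, 77, 66, 67, 72, 76, 76, 77, 81, 85, 96, 119, 139, 143, 142, 141, 141, 141]
dockL 66 [196, 196, 197, 197, 196, 192, 184, 164, 139, 122, 118, 118, 118, 120, 124, 131, 144, 160, 173, 178, 178, 177, 177] B [187, 187, 187, 187, 186, 184, 178, 164, 147, 135, 133, 132, 133, 133, 136, 142, 153, 169, 182, 188, 187, 187, 186]
shutL 66 [28, 31, 32, 33, 36, 54, 74, 96, 119, 133, 111, 82, 78, 99, 121, 146, 170, 180, 178, 177, 176, 176, 176] B [139, 140, 140, 139, 138, 134, 128, 127, 129, 126, 108, 86, 86, 107, 129, 154, 180, 190, 188, 186, 186, 186, 186]
dockR -88 [179, 180, 180, 180, 179, 176, 170, 157, 139, 124, 119, 119, 118, 115, 109, 103, 104, 120, 149, 178, 194, 199, 198] B [188, 188, 189, 188, 188, 186, 180, 167, 151, 137, 133, 133, 132, 129, 122, 111, 106, 116, 142, 169, 185, 189, 188]
shutR -88 [178, 178, 178, 178, 178, 179, 179, 180, 179, 177, 165, 145, 119, 92, 67, 52, 39, 29, 29, 32, 33, 33, 34] B [188, 188, 188, 188, 188, 188, 189, 189, 188, 186, 174, 153, 125, 99, 76, 73, 77, 91, 115, 137, 143, 142, 141]
[330.26666667 231.24      ] [326 227  10  10  75] [-37.9 -27.1]
[351.62162162 230.04054054] [347 226  10   9  74] [-38.2 -79.7]
```

Emit:
{"method": "apply_moves", "body": {
  "commands": [0.62,0.97,0,0,0,0,0.62,0.97,0,0,0,0,0,0,0.79,0,0,0,0,0,0.79,0,0,0,0,0,0.79,0,0,0,0,0,0.79,0,0,0,0,0,0,0,0,0,0,0,0,0,0,0],
  "jaw": -1
}}

```text
clock: 8.3
position: [0.3715, -0.0842, 0.0329]
ee_rot: [-0.0, 0.675, 0.738, 0.0]
contact_force: [0.9, 0.6, 0.9]
width: 0.0002
```

```bash
python3 -c "
from h import *;st();a=shot('scene')['frame'][175:315,205:395]
cv2.imwrite('pics/s3.png',cv2.resize(a,None,fx=4,fy=4,interpolation=2)[:,:,::-1])"
```

```text
clk 8.3 fix [-112.5   38.2] z 32.9 yaw-err 0.0009 tilt [-0.0002  0.0004] F [0.9 0.5] 0.9 w 0.0002 q6 -2.07
```

View pics/s3.png

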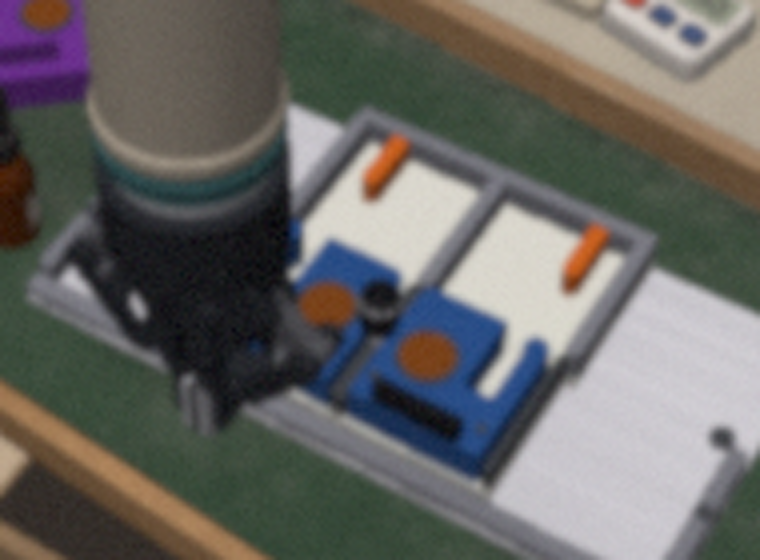

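The gripper is shut behind the rail at crop (200,400) and the shuttle is in line with the docks. The finger linkage bulges out to about (335,350), so I'll check whether it clears the knob.

Run:
```python
from h import *
d=manip.get_image('scene');E=np.array(d['extrinsics'])
nx=np.array([R[0,0],R[1,0],0])
for uv in [(335,345),(335,375),(310,388),(270,390),(235,410),(165,350),(75,240)]:
    u,v=205+uv[0]/4,175+uv[1]/4
    for x0 in(-.105,-.12):
        a,b=ray(d,u,v,0),ray(d,u,v,.2)
        fa=np.r_[R.T@(a[:2]-t),0];fb=np.r_[R.T@(b[:2]-t),.2]
        s=(x0-fa[0])/(fb[0]-fa[0]);p=fa+s*(fb-fa);print(uv,x0,(p*1000).round(0))
```

```text
(335, 345) -0.105 [-105.  -23.  122.]
(335, 345) -0.12 [-120.  -32.  146.]
(335, 375) -0.105 [-105.  -23.  102.]
(335, 375) -0.12 [-120.  -32.  126.]
(310, 388) -0.105 [-105.  -11.   83.]
(310, 388) -0.12 [-120.  -20.  108.]
(270, 390) -0.105 [-105.    9.   67.]
(270, 390) -0.12 [-120.   -1.   93.]
(235, 410) -0.105 [-105.   28.   38.]
(235, 410) -0.12 [-120.   17.   65.]
(165, 350) -0.105 [-105.   64.   56.]
(165, 350) -0.12 [-120.   52.   82.]
(75, 240) -0.105 [-105.  108.  104.]
(75, 240) -0.12 [-120.   94.  128.]
```

Emit:
{"method": "apply_moves", "body": {
  "commands": [0.127,0,-0.233,0,0,0,0,0.3,0,0,0,0,0,0.3,0,0,0,0,0,0.3,0,0,0,0,0,0.2,0,0,0,0,0,0.2,0,0,0,0,0,0.25,0,0,0,0,0,0.25,0,0,0,0,0,0.25,0,0,0,0,0,0.2,0,0,0,0,0,0,0,0,0,0]
}}

```text
clock: 9.5
position: [0.4388, -0.0747, 0.04]
ee_rot: [0.001, 0.675, 0.737, 0.001]
contact_force: [0.1, -0.2, 0.0]
width: 0.0005
```

```bash
python3 -c "
from h import *;st()"
```

```text
clk 9.5 fix [-44.6  41.8] z 40.0 yaw-err 0.0006 tilt [ 0.0019 -0.0003] F [ 0.1 -0.2] 0.0 w 0.0005 q6 -1.98
```

Emit:
{"method": "apply_moves", "body": {
  "commands": [0,0.15,0,0,0,0,0,0.15,0,0,0,0,0,0.15,0,0,0,0,0,0.15,0,0,0,0,0,0.1,0,0,0,0,0,0,0,0,0,0]
}}

```text
clock: 10.1
position: [0.4591, -0.0727, 0.0401]
ee_rot: [0.0, 0.675, 0.737, 0.0]
contact_force: [-0.1, -0.3, -0.2]
width: -0.0002
```

```bash
python3 -c "
from h import *;st();a=shot('scene')['frame'][175:315,205:395]
cv2.imwrite('pics/s4.png',cv2.resize(a,None,fx=4,fy=4,interpolation=2)[:,:,::-1])"
```

```text
clk 10.1 fix [-24.3  42. ] z 40.1 yaw-err 0.0005 tilt [ 0.0012 -0.0001] F [-0.1 -0.3] -0.2 w -0.0002 q6 -1.97
```

View pics/s4.png

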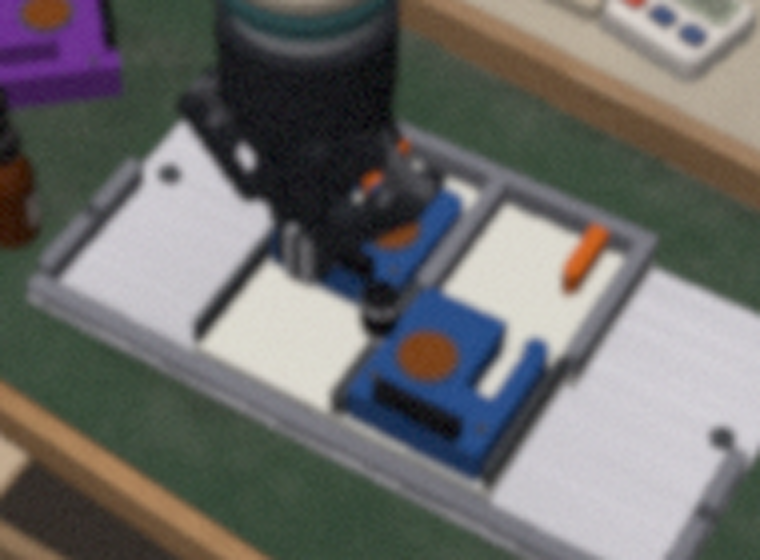

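The left carrier is well into the left dock, with its front corner at (450,200). The knob at (380,310) is clear of the gripper and the forces are near zero. I'll keep pushing to the back wall.

Emit:
{"method": "apply_moves", "body": {
  "commands": [0,0.15,0,0,0,0,0,0.15,0,0,0,0,0,0.15,0,0,0,0,0,0.1,0,0,0,0,0,0,0,0,0,0]
}}

```text
clock: 10.65
position: [0.4754, -0.0712, 0.04]
ee_rot: [0.0, 0.675, 0.737, 0.0]
contact_force: [-0.3, 0.4, -0.5]
width: 0.0
```

Emit:
{"method": "apply_moves", "body": {
  "commands": [0,0.08,0,0,0,0,0,0.05,0,0,0,0,0,0,0,0,0,0]
}}

```text
clock: 10.95
position: [0.4787, -0.0708, 0.04]
ee_rot: [0.0, 0.675, 0.737, 0.0]
contact_force: [0.2, -0.8, -0.2]
width: -0.0
```

```bash
python3 -c "
from h import *;st()"
```

```text
clk 10.95 fix [-4.6 42.1] z 40.0 yaw-err 0.0004 tilt [0.0003 0.0001] F [ 0.1 -0.9] -0.2 w -0.0 q6 -1.95
```

Continue in small steps until there is contact force.

Emit:
{"method": "apply_moves", "body": {
  "commands": [0,0.06,0,0,0,0,0,0,0,0,0,0]
}}

```text
clock: 11.15
position: [0.4803, -0.0706, 0.04]
ee_rot: [-0.0, 0.675, 0.737, 0.0]
contact_force: [-0.4, 1.1, -0.7]
width: 0.0001
```

Emit:
{"method": "apply_moves", "body": {
  "commands": [0,0.05,0,0,0,0,0,0,0,0,0,0]
}}

```text
clock: 11.35
position: [0.4805, -0.0706, 0.0399]
ee_rot: [-0.001, 0.675, 0.738, -0.001]
contact_force: [-5.2, -1.8, 2.4]
width: 0.0
```

```bash
python3 -c "
from h import *;st()"
```

```text
clk 11.35 fix [-2.8 42.2] z 39.9 yaw-err 0.0009 tilt [-0.0026  0.    ] F [-5.4 -1.3] 2.4 w 0.0 q6 -1.95
```

Emit:
{"method": "apply_moves", "body": {
  "commands": [0,0.04,0,0,0,0,0,0,0,0,0,0,0,-0.4,0,0,0,0,0,-0.8,0,0,0,0,0,-0.9,0,0,0,0,0,-0.9,0,0,0,0,0,-0.65,0,0,0,0,-0.94,0,0,0,0,0,-0.94,0,0,0,0,0,-0.94,0,0,0,0,0,0,0,0,0,0,0,0,0,0,0,0,0]
}}

```text
clock: 12.55
position: [0.3815, -0.1646, 0.04]
ee_rot: [0.0, 0.676, 0.737, 0.0]
contact_force: [0.0, 0.5, -0.2]
width: 0.0001
```

```bash
python3 -c "
from h import *;st();a=shot('top')['frame'][175:265,240:395]
cv2.imwrite('pics/t5.png',cv2.resize(a,None,fx=5,fy=5,interpolation=2)[:,:,::-1])"
```

```text
clk 12.55 fix [-109.6  -42.9] z 40.0 yaw-err -0.0016 tilt [0.0013 0.0001] F [0.  0.5] -0.2 w 0.0001 q6 -2.23
```

View pics/t5.png

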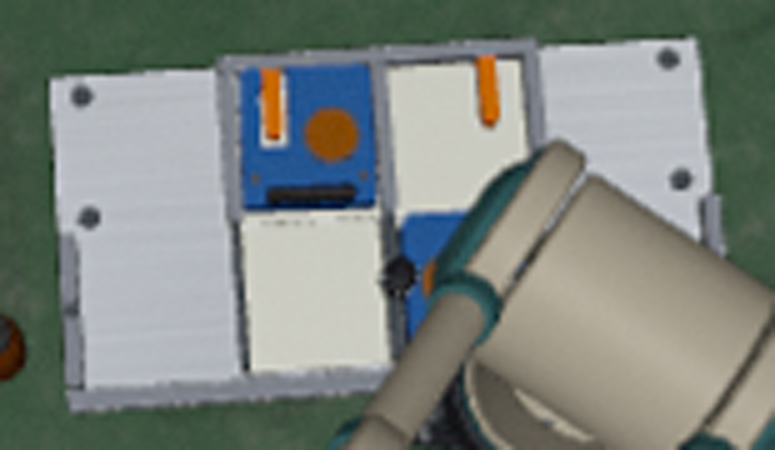

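The left carrier is fully home: its slot sits over the key at (272,105) and its front is against the back wall. Now the right carrier.

Emit:
{"method": "apply_moves", "body": {
  "commands": [0.03,0.3,0,0,0,0,0,0.25,0,0,0,0,0,0.25,0,0,0,0,0,0.2,0,0,0,0,0,0.2,0,0,0,0,0,0.25,0,0,0,0,0,0.25,0,0,0,0,0,0.25,0,0,0,0,0,0.2,0,0,0,0,0,0,0,0,0,0]
}}

```text
clock: 13.6
position: [0.4471, -0.158, 0.0401]
ee_rot: [0.001, 0.675, 0.737, 0.001]
contact_force: [0.5, -0.4, 0.7]
width: -0.0002
```

Emit:
{"method": "apply_moves", "body": {
  "commands": [0,0.15,0,0,0,0,0,0.15,0,0,0,0,0,0.15,0,0,0,0,0,0.15,0,0,0,0,0,0.1,0,0,0,0,0,0,0,0,0,0]
}}

```text
clock: 14.2
position: [0.4672, -0.156, 0.04]
ee_rot: [0.0, 0.675, 0.737, 0.0]
contact_force: [-0.1, -0.0, 0.1]
width: 0.0001
```

```bash
python3 -c "
from h import *;st()"
```

```text
clk 14.2 fix [-23.4 -41.8] z 40.0 yaw-err 0.0004 tilt [ 0.0011 -0.0002] F [-0.1 -0. ] 0.1 w 0.0001 q6 -2.12
```

Emit:
{"method": "apply_moves", "body": {
  "commands": [0,0.15,0,0,0,0,0,0.15,0,0,0,0,0,0.15,0,0,0,0,0,0.1,0,0,0,0,0,0.04,0,0,0,0,0,0,0,0,0,0]
}}

```text
clock: 14.8
position: [0.4844, -0.1544, 0.04]
ee_rot: [0.0, 0.675, 0.737, 0.0]
contact_force: [0.1, -0.3, -0.0]
width: -0.0
```

Emit:
{"method": "apply_moves", "body": {
  "commands": [0,0.06,0,0,0,0,0,0,0,0,0,0]
}}

```text
clock: 15.0
position: [0.4856, -0.1542, 0.04]
ee_rot: [-0.0, 0.675, 0.737, -0.0]
contact_force: [-1.6, -0.6, 0.5]
width: -0.0001
```

Emit:
{"method": "apply_moves", "body": {
  "commands": [0,0.05,0,0,0,0,0,0,0,0,0,0]
}}

```text
clock: 15.2
position: [0.4873, -0.1541, 0.04]
ee_rot: [0.0, 0.675, 0.737, 0.0]
contact_force: [-2.0, -0.4, 0.8]
width: 0.0001
```

```bash
python3 -c "
from h import *;st()"
```

```text
clk 15.2 fix [ -3.2 -41.5] z 40.0 yaw-err 0.0003 tilt [0.0001 0.0001] F [-2.  -0.2] 0.8 w 0.0001 q6 -2.1
```

Emit:
{"method": "apply_moves", "body": {
  "commands": [0,0.05,0,0,0,0,0,0,0,0,0,0]
}}

```text
clock: 15.4
position: [0.4887, -0.1539, 0.04]
ee_rot: [-0.0, 0.675, 0.737, -0.0]
contact_force: [-3.4, 0.1, 2.6]
width: 0.0
```

Emit:
{"method": "apply_moves", "body": {
  "commands": [0,0.04,0,0,0,0,0,0,0,0,0,0]
}}

```text
clock: 15.6
position: [0.4887, -0.1539, 0.0399]
ee_rot: [-0.001, 0.675, 0.738, -0.001]
contact_force: [-5.5, -2.1, 3.9]
width: -0.0002
```

```bash
python3 -c "
from h import *;st()"
```

```text
clk 15.6 fix [ -1.9 -41.5] z 39.9 yaw-err 0.0011 tilt [-0.0028 -0.    ] F [-5.7 -1.6] 3.9 w -0.0002 q6 -2.1
```

Wall contact at x = −1.9, as with the left carrier. Now I'll retreat, lift and check.

Emit:
{"method": "apply_moves", "body": {
  "commands": [0,-0.4,0,0,0,0,0,-0.8,0,0,0,0,0,-0.9,0,0,0,0,0,-0.9,0,0,0,0,0,-0.9,0,0,0,0,0,0,-1,0,0,0,0,0,-1,0,0,0,0,0,-1,0,0,0,0,-0.6,-1,0,0,0,0,-0.8,-0.5,0,0,0,0,-0.8,0,0,0,0,0,-0.2,0,0,0,0,0,0,0,0,0,0]
}}

```text
clock: 16.9
position: [0.3014, -0.1703, 0.1749]
ee_rot: [0.001, 0.676, 0.737, 0.0]
contact_force: [0.4, 0.1, -0.2]
width: 0.0004
```

Run:
```python
from h import *
st();d=shot('top');e=shot('scene')
a=cv2.resize(d['frame'][178:228,275:365],None,fx=6,fy=6,interpolation=2);b=cv2.resize(e['frame'][190:290,255:390],None,fx=4,fy=4,interpolation=2)
cv2.imwrite('pics/f6a.png',a[:,:,::-1]);cv2.imwrite('pics/f6b.png',b[:,:,::-1])
h=np.zeros((300,800,3),np.uint8);A=cv2.resize(a,(400,222));B=cv2.resize(b,(400,296));h[:222,:400]=A;h[:296,400:]=B
cv2.imwrite('pics/f6.png',h[:,:,::-1])
for c,s in blobs(d['frame'],(5,150,80),(18,255,255),10,(250,180,385,260)): print(c,s,tof(ray(d,*c,.036)))
hsv=cv2.cvtColor(d['frame'],cv2.COLOR_RGB2HSV);m=cv2.inRange(hsv,(100,150,60),(125,255,255));m[:180]=0;m[260:]=0;m[:,:275]=0;m[:,365:]=0
for c in cv2.findContours(m,0,2)[0]:
    if cv2.contourArea(c)>200:
        p=np.array([tof(ray(d,*q[0],.036)) for q in c],np.float32);r=cv2.minAreaRect(p);print(r)
```

```text
clk 16.9 fix [-189.8  -41.5] z 174.9 yaw-err -0.0014 tilt [ 0.0016 -0.0003] F [0.4 0. ] -0.2 w 0.0004 q6 -2.37
[337.34615385 192.5       ] [335 186   5  14  52] [ 58.4 -52.9]
[294.05 195.2 ] [293 189   3  14  40] [58.2 55.2]
[327.16438356 199.75342466] [323 195  10  10  73] [ 41.6 -26. ]
[305.91891892 201.47297297] [302 197   9  10  74] [40.5 26.9]
((40.08287811279297, 39.07857894897461), (64.52410125732422, 71.03688049316406), 86.44073486328125)
((40.45317077636719, -37.68547058105469), (70.66943359375, 65.43040466308594), 0.20535719394683838)
```

View pics/f6.png

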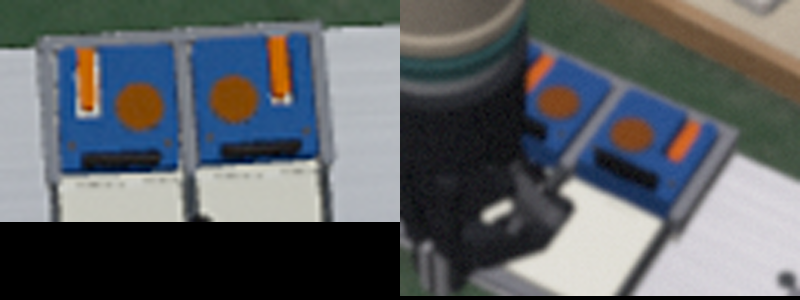

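Both carriers are over their keys and look home at (115,100) and (255,90). The disc centres are at x = 40.5 (left) and 41.6 (right), so the left may be about 1 mm short or slightly turned. I'll press it once more, nearer its middle.

Emit:
{"method": "apply_moves", "body": {
  "commands": [0.87,0.87,0,0,0,0,0.87,0.87,0,0,0,0,0.87,0.87,0,0,0,0,0,0,0.9,0,0,0,0,0,0.9,0,0,0,0,0,0.9,0,0,0,0,0,0.9,0,0,0,0,0,0.9,0,0,0,0,0,0,0,0,0,0,0,0,0,0,0]
}}

```text
clock: 18.0
position: [0.3734, -0.0853, 0.0397]
ee_rot: [-0.001, 0.675, 0.738, -0.0]
contact_force: [0.0, 0.4, 0.7]
width: 0.0001
```

```bash
python3 -c "
from h import *;st()"
```

```text
clk 18.0 fix [-110.7   36.9] z 39.7 yaw-err 0.001 tilt [-0.0011  0.0008] F [0.1 0.4] 0.7 w 0.0001 q6 -2.07
```

Emit:
{"method": "apply_moves", "body": {
  "commands": [0,0.6,0,0,0,0,0,0.8,0,0,0,0,0,0.8,0,0,0,0,0,0.8,0,0,0,0,0,0.4,0,0,0,0,0,0,0,0,0,0,0,0.1,0,0,0,0,0,0.08,0,0,0,0,0,0,0,0,0,0]
}}

```text
clock: 18.9
position: [0.4793, -0.0762, 0.0401]
ee_rot: [-0.0, 0.676, 0.737, -0.0]
contact_force: [-0.7, -0.3, 0.0]
width: 0.0
```

Emit:
{"method": "apply_moves", "body": {
  "commands": [0,0.05,0,0,0,0,0,0,0,0,0,0]
}}

```text
clock: 19.1
position: [0.4807, -0.076, 0.0399]
ee_rot: [-0.0, 0.675, 0.737, -0.0]
contact_force: [-0.9, 0.0, 0.6]
width: -0.0
```

```bash
python3 -c "
from h import *;st()"
```

```text
clk 19.1 fix [-3.  36.8] z 39.9 yaw-err 0.0003 tilt [-0.0008  0.0002] F [-0.9  0.1] 0.6 w -0.0 q6 -1.96
```

Emit:
{"method": "apply_moves", "body": {
  "commands": [0,0.05,0,0,0,0,0,0.05,0,0,0,0,0,0,0,0,0,0]
}}

```text
clock: 19.4
position: [0.4809, -0.0758, 0.0397]
ee_rot: [-0.003, 0.675, 0.738, -0.002]
contact_force: [-6.3, -2.8, 6.8]
width: -0.0003
```

Emit:
{"method": "apply_moves", "body": {
  "commands": [0,0.05,0,0,0,0,0,0,0,0,0,0]
}}

```text
clock: 19.6
position: [0.4809, -0.0757, 0.0395]
ee_rot: [-0.004, 0.675, 0.738, -0.003]
contact_force: [-9.4, -2.6, 7.5]
width: 0.0
```

```bash
python3 -c "
from h import *;st()"
```

```text
clk 19.6 fix [-2.7 37.1] z 39.5 yaw-err 0.002 tilt [-0.0098 -0.0001] F [-9.6 -1.8] 7.5 w 0.0 q6 -1.95
```

It stops at the same place, x = −2.7, with 10 N: that is the wall. Retreat and final check.

Emit:
{"method": "apply_moves", "body": {
  "commands": [0,-0.4,0,0,0,0,0,-0.8,0,0,0,0,0,-0.9,0,0,0,0,0,-0.9,0,0,0,0,0,-0.9,0,0,0,0,0,0,-1,0,0,0,0,0,-1,0,0,0,0,0,-1,0,0,0,0,-0.6,-1,0,0,0,0,-0.8,-0.5,0,0,0,0,-0.4,0,0,0,0,0,0,0,0,0,0]
}}

```text
clock: 20.8
position: [0.314, -0.0901, 0.1745]
ee_rot: [0.0, 0.676, 0.737, 0.0]
contact_force: [0.8, -0.9, -0.7]
width: -0.0002
```

Run:
```python
from h import *
st();d=shot('top');im0=cv2.imread('pics/top0.png')[:,:,::-1]
for c,s in blobs(d['frame'],(5,150,80),(18,255,255),10,(250,180,385,260)): print(c,s,tof(ray(d,*c,.036)))
hsv=cv2.cvtColor(d['frame'],cv2.COLOR_RGB2HSV);m=cv2.inRange(hsv,(100,150,60),(125,255,255));m[:180]=0;m[260:]=0;m[:,:275]=0;m[:,365:]=0
for c in cv2.findContours(m,0,2)[0]:
    if cv2.contourArea(c)>200: print(cv2.minAreaRect(np.array([tof(ray(d,*q[0],.036)) for q in c],np.float32)))
for r in [(225,230,250,255),(404,222,430,245),(398,183,418,206)]:
    x0,y0,x1,y1=r;print('bystander diff',np.abs(d['frame'][y0:y1,x0:x1].astype(int)-im0[y0:y1,x0:x1]).mean())
a=cv2.resize(d['frame'][178:262,225:435],None,fx=3.6,fy=3.6,interpolation=2);cv2.imwrite('pics/f7.png',a[:,:,::-1])
```

```text
clk 20.8 fix [-170.3   37.2] z 174.5 yaw-err -0.001 tilt [0.0004 0.0003] F [ 0.7 -1. ] -0.7 w -0.0002 q6 -2.15
[337.34615385 192.5       ] [335 186   5  14  52] [ 58.4 -52.9]
[294.02439024 195.34146341] [293 189   3  14  41] [57.9 55.3]
[305.91891892 201.47297297] [302 197   9  10  74] [40.5 26.9]
[327.16666667 199.81944444] [323 196  10   9  72] [ 41.4 -26. ]
((39.64788055419922, 38.24099349975586), (65.00639343261719, 71.31195831298828), 89.04713439941406)
((40.39701843261719, -37.66877746582031), (70.51268768310547, 65.46519470214844), 0.4476243257522583)
bystander diff 2.010666666666667
bystander diff 2.068004459308807
bystander diff 1.6268115942028984
```

View pics/f7.png

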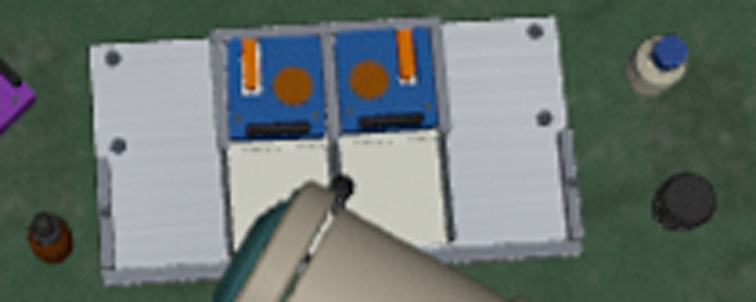

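Both carriers sit square over their keys at (275,85) and (385,80), the bystanders haven't moved, and the arm touches nothing. Handing in.

```bash
python3 -c "
from rig import manip
print(manip.sign_off())"
```

```text
the job is handed in; nothing more can be done
None
```

I slid the tray by its knob about 53 mm to face the docks. I then pushed the left-slot carrier into the left dock and the right-slot carrier into the right dock, and handed the job in at about 21 s. No verdict is reported.

- **Home depth:** each push ended on a firm stop at about the expected depth. The left took 10 N on a second, centred push and stopped at the same place; the right took 6 N.
- **Image check:** the last picture shows both slots over their key bars. The measured plate centres are (39.6, 38.2) and (40.4, -37.7) mm, against the nominal (42.5, ±38.5). They read 2–3 mm short, which is above the 38.5 mm limit. I put that down to pixel and calibration error, because both carriers were against the wall by force.
- **Turn:** an earlier fit showed the left carrier turned by about 0.06 rad. After the second push it reads 0.02 rad, and the right reads 0.01 rad.
- **Bystanders:** both bottles and the eyepiece look the same as in the first picture, and the arm was clear of everything at hand-in.

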